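# Pull the long fuse from its spring clips on a power-supply board

### The arm

A 7-joint arm with a two-finger parallel gripper is mounted at the origin on the work surface. World frame = base frame: x ahead of the robot, y to its left, z up, the work surface at z = 0. Lengths are in m, angles in rad, forces in N, time in s.
With the tool pointing down it reaches from about 0.4 to 0.875 m from the base axis. Payload 6.5 kg.
Tool frame: the origin (TCP) lies on the centre line of the jaws, within the pads' length; the fingertips stand 25 mm ahead of it and the grasp point (between the pads) lies 6 mm ahead of it; z points along the fingers, x is the direction in which the jaws open and shut, and the axes are right-handed (so a half turn about z gives the same grasp; the last joint's range is limited). The gripper opens to 88 mm and grips with 3 to 60 N. Pads are 18 mm wide; open, the fingers measure 123 mm over their backs; the gripper's body (75 mm by 187 mm) begins 45 mm behind the grasp point.
Start: joints at [1.237, 0.536, -0.004, 1.538, 0.003, 1.067, -0.071], TCP at [0.172, -0.627, 0.24] pointing down, gripper open.
Joint ranges: [-2.7, 2.7], [-0.37, 2.16], [-1.27, 1.26], [0.24, 2.4], [-1.31, 4.45], [0.19, 1.91], [-2.76, 2.76]. Speed limits (rad/s): [2.39, 2.39, 3.14, 3.14, 3.14, 3.14, 3.14].

### API

Orientations are given as a unit quaternion [x, y, z, w].
In Python, from workcell import ctrl, grab_frame, camera_params, workorder gives the robot as it stands.
- The arm moves only by the shell command python3 -m jog 'ROWS'. ROWS is JSON, a list of rows, each a list of 3 entries, a list of its own where there are three numbers: the shift along the tool's x, y, z in cm, then the turn, a rotation vector about the tool's x, y, z in rad, then the finger opening in cm, from 0 to 8.81. In form: [[[x, y, z], [wx, wy, wz], gripper], ...]. A call has exactly 5 rows; each row is the pose to reach, as a shift and turn from the pose commanded when the call began, along the tool's axes at that moment; what a row does not reach only later rows make up. A row lasts 1/12 s, in which the tool goes at most 41.7 mm and 7.16 degrees, less where a joint would pass 70% of its speed; a pose out of reach is approached as far as the arm can. A call with a gripper value outside its range is refused whole. The fingers move at their own pace and stop on an object; the grip force is fixed at half the most. Time passes only in rows, so rows that repeat a pose let the fingers close, or fill a call up. It gives the time, the measured TCP pose, the force and the opening at its end, in the units of the state.
- ctrl.sense(): the state, without advancing time (a new reading comes with each control period).
- grab_frame(name): name is "side" or "top" or "wrist"; returns (picture, depth): 480x640x3 uint8, red, green, blue; 480x640 float32, m along the optical axis (not along the pixel's ray), 0 where there is no reading.
- camera_params(name): a dict with "fx", "fy", "cx", "cy" (pixels), "pose" (4x4, takes a point from camera to world coordinates). Camera axes: x right, y down, z forward; pixel columns grow to the right and rows downward; lengths in m; the calibration is good to about 2 mm. The wrist camera is an equidistant fisheye: a pixel r from the principal point sees the ray r / f radians off the axis. A picture is of the moment at which its call begins: read the wrist's pose just before it. camera_params takes no time and is no camera call; for the wrist camera it gives the pose at the moment of the call.
- workorder.job_done(): hands the job in, once; it reports no verdict.
The state is a dict: "clock": time; "joint_pos": joint angles; "joint_vel": joint speeds; "tau": joint torques, N m; "tcp_pos": TCP position; "ee_rot": TCP orientation; "force": force on the tool from outside, world axes, zero at the start; "wrist_torque": the same for the moment, N m; "finger_gap": finger opening in m.
Only numpy, scipy, OpenCV 4.12 (cv2) and the standard library are available. Lean on these libraries where they do the work, as an engineer would, in place of code of your own. Each camera call takes 0.05 s, during which the arm holds its last target.

### The job

Two power-supply boards lie on the repair bench. Pull the long cartridge fuse up out of its two spring clips, carry it to the open metal tray, lower it in before letting go (do not drop it from above the tray) and leave it lying flat on the tray's floor. Leave the short fuse on the other board in its clips.

Things in the scene. Friction and masses are not known exactly. Their poses are not given: they have to be found in the camera images.
- fuse_long: The long cartridge fuse: white ceramic cylinder with steel end caps, 24 mm diameter, 100 mm long, about 0.12 kg. Origin at its centre; its x axis is the cylinder's axis (it may be turned about it). At the start it lies level, axis 46 mm above the bench, in two open-topped C-shaped steel spring clips on a board. Pulled straight up, it meets 8 to 15 N over about 10 mm, then the clips snap open.
- board_long: Green board (140 x 130 mm, top 10 mm above bench, fixed) with the long fuse along its x, at y = -30 mm from this origin (on the bench). Clips grip the fuse only 32 to 44 mm either side of its centre, with end stops beyond; its middle 60 mm is bare, with nothing under it or within 60 mm beside it taller than 13 mm above the bench. Other parts reach 33 mm. Fuse raised 30 mm is clear of all.
- fuse_short: The short cartridge fuse, a bystander: same make-up and diameter (24 mm) but only 60 mm long, in two like clips on a second green board, axis 46 mm above the bench. Origin at its centre, x along its axis. To be left in place.
- tray_in (a point): Centre of the inner floor of the open shallow bare-metal tray, fixed to the bench: outside 180 mm (along this frame's x) by 140 mm (along its y), 24 mm high, walls 4 mm thick (inside 172 by 132 mm), floor top about 4 mm above the bench; z is up. The fuse lying in it has its axis 12 mm above this point.
There are look-alikes about, which are no part of the job. Leave any orange or red look-alike of the fuse_long alone.

How it is judged:
On the way, in this order (a step that is already met when the one before it is completed fails the run):
1. the long fuse is out of its clips, held in the gripper, its centre more than 80 mm above the bench (height (world z) of fuse_long above 0.08 m and contact force between the fingers and fuse_long above 1 N), for 0.1 s.
2. the long fuse, still held, is lowered into the tray: its centre within the tray's walls and less than 50 mm above the tray's floor (x of fuse_long in the frame of tray_in between -0.075 and 0.075 m and y of fuse_long in the frame of tray_in between -0.058 and 0.058 m and z of fuse_long in the frame of tray_in below 0.05 m and contact force between the fingers and fuse_long above 1 N), for 0.05 s.
At the end, for the whole second after the job is handed in: The long fuse lies flat on the tray's floor: its centre inside the tray's walls and within 20 mm of the floor's height, its axis within about 8 degrees of level, at rest (under 50 mm/s); the short fuse is within 15 mm of where it started (x of fuse_long in the frame of tray_in between -0.077 and 0.077 m and y of fuse_long in the frame of tray_in between -0.06 and 0.06 m and z of fuse_long in the frame of tray_in below 0.02 m and angle between fuse_long's own x axis and vertical between 1.42 and 1.72 rad and linear speed of fuse_long below 0.05 m/s and distance of fuse_short from where it was at the start of the episode below 0.015 m); the robot touches nothing.
It fails at once if the short fuse is shifted by more than 15 mm or pulled out of its clips (distance of fuse_short from where it was at the start of the episode above 0.015 m).
It also fails if it takes over 43 s, if anything falls off the work surface, if the arm or the gripper's body presses on something with over 40 N, if the wrist force passes 120 N, or if a joint passes its speed limit or range.

## Working session

There is one attempt and no reset: what is moved stays moved. The work goes in short steps, Python scripts to look and compute and a shell command to move; the robot and the scene stay as the last step left them, time stands still between calls to the robot, and variables do not carry over. Pictures are saved under pics/ and viewed, and the job is handed in when it is done.

```bash
mkdir -p pics; ls; python3 - <<'E'
from workcell import ctrl, grab_frame, camera_params
import cv2,numpy as np
s=ctrl.sense();print(s['clock'],s['tcp_pos'],s['ee_rot'],s['finger_gap'],s['force'])
for n in ['top','side']:
    p=camera_params(n);im,d=grab_frame(n)
    np.savez(f'{n}0.npz',im=im,d=d,pose=p['pose'],k=[p['fx'],p['fy'],p['cx'],p['cy']])
    cv2.imwrite(f'pics/{n}0.png',im[:,:,::-1]);print(n,np.round(p['pose'],3).tolist(),p['fx'],p['cx'],p['cy'])
E
```

```text
pics
0.0 [ 0.17183751 -0.62625753  0.2392381 ] [ 7.95204099e-01 -6.06341253e-01 -7.13028593e-04 -4.65748223e-04] 0.08793735159556039 [ 0.60118328 -0.64441609  0.5349731 ]
top [[0.029, -0.976, 0.218, 0.253], [-1.0, -0.028, 0.006, -0.063], [-0.0, -0.218, -0.976, 1.284], [0.0, 0.0, 0.0, 1.0]] 608.931277393472 321.5694436413218 238.8914532229801
side [[-0.846, -0.362, 0.393, 0.089], [-0.534, 0.582, -0.613, 0.603], [-0.007, -0.728, -0.686, 0.788], [0.0, 0.0, 0.0, 1.0]] 608.2382008405818 319.2767998969222 233.81526572985558
```

View pics/top0.png

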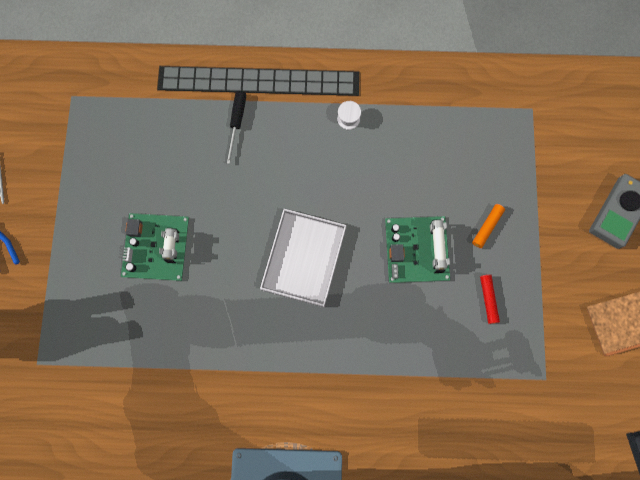

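View pics/side0.png

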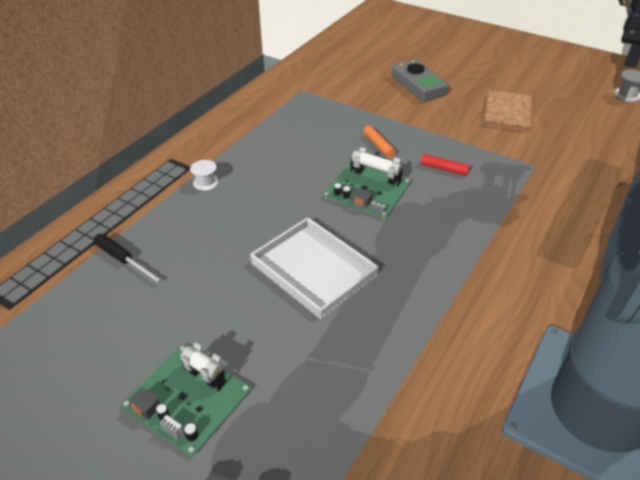

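Candidates in the top view: the white fuse on the right board (440,245), a shorter white fuse on the left board (169,244), an orange cylinder (489,226), a red cylinder (490,299) and a white spool (349,115). By length and colour the one at (440,245) is the long fuse. I'll check it in a crop and measure.

```bash
cat > h.py <<'E'
import numpy as np,cv2
def load(n):
    z=np.load(n);im,d=z['im'],z['d'];fx,fy,cx,cy=z['k'];v,u=np.mgrid[:480,:640]
    P=np.stack([(u-cx)/fx*d,(v-cy)/fy*d,d],-1)@z['pose'][:3,:3].T+z['pose'][:3,3]
    return im,d,P
E
python3 - <<'E'
from h import *
im,d,P=load('top0.npz')
c=im[200:295,375:465];e=im[200:295,115:205]
cv2.imwrite('pics/crop0.png',np.hstack([cv2.resize(x[:,:,::-1],None,fx=4,fy=4,interpolation=cv2.INTER_CUBIC) for x in (c,e)]))
def ax(u0,u1,v0,v1,zl,zh):
    Q=P[v0:v1,u0:u1].reshape(-1,3);C=im[v0:v1,u0:u1].reshape(-1,3).astype(int)
    m=(Q[:,2]>zl)&(Q[:,2]<zh)&(d[v0:v1,u0:u1].ravel()>0)&(C.min(1)>110)
    Q=Q[m];r=cv2.minAreaRect((Q[:,:2]*1000).astype(np.float32));print(len(Q),r,np.percentile(Q[:,2],[5,50,95]));return Q
ax(425,455,205,285,.046,.075)
ax(155,185,215,275,.046,.075)
# boards
for u0,u1 in((375,465),(115,205)):
    Q=P[200:295,u0:u1].reshape(-1,3);C=im[200:295,u0:u1].reshape(-1,3).astype(int)
    m=(C[:,1]>C[:,0]+25)&(Q[:,2]<.03);print('board',cv2.minAreaRect((Q[m][:,:2]*1000).astype(np.float32)),np.median(Q[m][:,2]))
# tray rim
Q=P[195:320,250:360].reshape(-1,3);m=(Q[:,2]>.016)&(Q[:,2]<.04)
print('tray',m.sum(),cv2.minAreaRect((Q[m][:,:2]*1000).astype(np.float32)),P[255,305])
E
```

```text
586 ((525.0825805664062, -298.55987548828125), (100.40349578857422, 32.74130630493164), 3.2695329189300537) [0.04944007 0.05621262 0.06085255]
359 ((510.5405578613281, 262.3348388671875), (33.077789306640625, 60.80485153198242), 87.51075744628906) [0.05083475 0.05682138 0.06177892]
board ((522.7810668945312, -258.7441711425781), (140.60585021972656, 130.73402404785156), 3.593780040740967) 0.010100509636651211
board ((511.93206787109375, 303.2530517578125), (133.53404235839844, 140.7595672607422), 87.95841217041016) 0.010483522864415895
tray 661 ((496.7166442871094, -16.469886779785156), (140.45599365234375, 181.2125701904297), 76.29078674316406) [ 0.50254751 -0.01958484  0.00246122]
```

View pics/crop0.png

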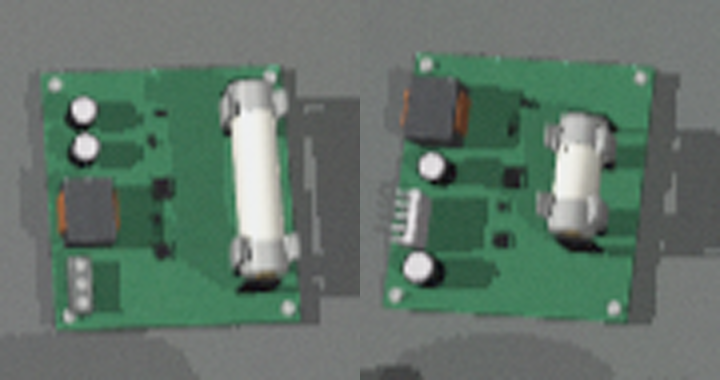

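```bash
python3 - <<'E'
from h import *
from scipy.optimize import least_squares
for n,box in(('top0.npz',(425,455,205,285)),('side0.npz',(340,410,140,185))):
    im,d,P=load(n);u0,u1,v0,v1=box
    Q=P[v0:v1,u0:u1].reshape(-1,3);C=im[v0:v1,u0:u1].reshape(-1,3).astype(int)
    m=(Q[:,2]>.04)&(Q[:,2]<.08)&(C.min(1)>110);Q=Q[m]
    w=Q[np.abs(Q[:,0]-.525)<.025]
    f=lambda p:np.hypot((w[:,1]-p[0]-p[1]*(w[:,0]-.525))*np.cos(np.arctan(p[1])),w[:,2]-p[2])-.012
    r=least_squares(f,[-.29,.06,.046],loss='soft_l1',f_scale=.002)
    print(n,len(w),r.x,np.degrees(np.arctan(r.x[1])),np.std(r.fun),'x',np.percentile(Q[:,0],[0,1,99,100]),w.mean(0))
    for b in np.arange(-.32,-.27,.004):
        k=(w[:,1]>=b)&(w[:,1]<b+.004)
        if k.sum():print(round(b,3),k.sum(),w[k,2].mean().round(4))
E
```

```text
top0.npz 274 [-0.29843156  0.07586989  0.04588142] 4.338712362383783 0.0019582285275434636 x [0.47477298 0.47544396 0.57445544 0.57533502] [ 0.52467887 -0.29670199  0.05500583]
-0.312 14 0.0518
-0.308 35 0.0549
-0.304 47 0.0567
-0.3 45 0.0578
-0.296 49 0.0568
-0.292 58 0.053
-0.288 26 0.0503
side0.npz 273 [-0.30132005  0.07266218  0.04617058] 4.155932552513694 0.002019300310683233 x [0.4769064  0.47825561 0.5770377  0.58195647] [ 0.52453054 -0.29436367  0.05242841]
-0.312 4 0.0551
-0.308 13 0.0567
-0.304 29 0.057
-0.3 42 0.0562
-0.296 71 0.0526
-0.292 98 0.0494
-0.288 16 0.048
```

```bash
cat >> h.py <<'E'
from scipy.spatial.transform import Rotation as R
def delta(pos,jawdeg,s):
    """tool shift (cm) and rotvec to reach pos with tool down, jaw axis at jawdeg in world (mod 180)"""
    R0=R.from_quat(s['ee_rot']);best=None
    for k in(0,180):
        a=np.radians(jawdeg+k);x=np.array([np.cos(a),np.sin(a),0]);z=np.array([0,0,-1.]);y=np.cross(z,x)
        rv=(R0.inv()*R.from_matrix(np.stack([x,y,z],1))).as_rotvec()
        if best is None or np.linalg.norm(rv)<np.linalg.norm(best):best=rv
    return np.round(R0.inv().apply(np.array(pos)-s['tcp_pos'])*100,2),np.round(best,3)
E
python3 - <<'E'
from h import *
from workcell import ctrl
s=ctrl.sense();print(R.from_quat(s['ee_rot']).as_matrix().round(3))
print(delta([.525,-.2995,.18],94.2,s), s['joint_pos'].round(3) if hasattr(s['joint_pos'],'round') else s['joint_pos'])
E
```

```text
[[ 0.265 -0.964 -0.001]
 [-0.964 -0.265  0.001]
 [-0.001  0.    -1.   ]]
(array([-22.16, -42.71,   5.96]), array([0.   , 0.001, 0.195])) [ 1.237  0.537 -0.004  1.539  0.003  1.067 -0.071]
```

```bash
python3 -m jog '[[[-1.5,-3,0.4],[0,0,0.01],8],[[-3.2,-6.2,0.8],[0,0,0.03],8],[[-5,-9.6,1.2],[0,0,0.045],8],[[-6.7,-12.8,1.6],[0,0,0.06],8],[[-8.2,-15.8,2],[0,0,0.075],8]]'
python3 -m jog '[[[-1.6,-3,0.4],[0,0,0.01],8],[[-3.2,-6.2,0.8],[0,0,0.03],8],[[-5,-9.6,1.2],[0,0,0.045],8],[[-6.7,-12.8,1.6],[0,0,0.06],8],[[-8.2,-15.8,2],[0,0,0.075],8]]'
python3 - <<'E'
from h import *
from workcell import ctrl
s=ctrl.sense()
print(s['tcp_pos'],delta([.525,-.2995,.18],94.2,s))
E
```

```text
clock: 0.52
tcp_pos: [0.3039, -0.5039, 0.2196]
ee_rot: [0.772, -0.636, -0.0, -0.0]
force: [1.2, -0.0, -0.4]
finger_gap: 0.0798
clock: 0.93
tcp_pos: [0.4434, -0.3931, 0.1996]
ee_rot: [0.748, -0.664, -0.0, -0.0]
force: [0.4, 0.5, -0.3]
finger_gap: 0.0798
[ 0.44341306 -0.39308781  0.19963991] (array([-8.33, -9.2 ,  1.97]), array([0.   , 0.001, 0.045]))
```

```bash
python3 -m jog '[[[-2.5,-2.7,0.6],[0,0,0.015],7],[[-5,-5.4,1.2],[0,0,0.03],7],[[-7.2,-7.9,1.7],[0,0,0.045],7],[[-8,-8.8,1.9],[0,0,0.045],7],[[-8,-8.8,1.9],[0,0,0.045],7]]'
python3 -m jog '[[[0,0,0],[0,0,0],7],[[0,0,0],[0,0,0],7],[[0,0,0],[0,0,0],7],[[0,0,0],[0,0,0],7],[[0,0,0],[0,0,0],7]]'
python3 - <<'E'
from h import *
from workcell import ctrl,grab_frame,camera_params
s=ctrl.sense()
print(s['tcp_pos'],delta([.525,-.2995,.18],94.2,s))
p=camera_params('wrist');im,d=grab_frame('wrist')
np.savez('wrist0.npz',im=im,d=d,pose=p['pose'],k=[p['fx'],p['fy'],p['cx'],p['cy']])
cv2.imwrite('pics/wrist0.png',im[:,:,::-1]);print(p['fx'],p['cx'],p['cy'],np.round(p['pose'],3).tolist())
E
```

```text
clock: 1.35
tcp_pos: [0.5222, -0.3011, 0.1802]
ee_rot: [0.735, -0.678, -0.001, -0.001]
force: [-0.3, -0.2, 0.5]
finger_gap: 0.0702
clock: 1.77
tcp_pos: [0.5192, -0.3067, 0.1813]
ee_rot: [0.732, -0.682, 0.0, 0.0]
force: [-0.5, -0.2, 0.5]
finger_gap: 0.0699
[ 0.51920009 -0.30670603  0.18130915] (array([-0.68, -0.63,  0.13]), array([ 0.   , -0.001, -0.003]))
371.64829954431775 322.3217351878562 232.91749857706228 [[0.071, -0.948, -0.31, 0.6], [-0.997, -0.067, -0.024, -0.301], [0.002, 0.311, -0.95, 0.325], [0.0, 0.0, 0.0, 1.0]]
```

View pics/wrist0.png

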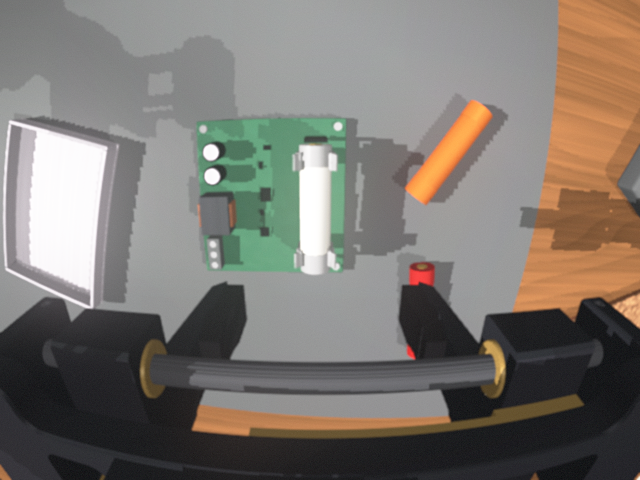

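The wrist view shows the long white fuse at about (315,205) with clips at (315,155) and (315,262). The fingertips are at (230,290) and (410,290), and the orange and red rods lie well off to the right. Next I measure the fuse from this view.

```bash
cat >> h.py <<'E'
def loadw(n):
    z=np.load(n);im,d=z['im'],z['d'];fx,fy,cx,cy=z['k'];v,u=np.mgrid[:480,:640]
    a,b=(u-cx)/fx,(v-cy)/fy;th=np.hypot(a,b);k=np.tan(th)/np.maximum(th,1e-9)
    P=np.stack([a*k*d,b*k*d,d],-1)@z['pose'][:3,:3].T+z['pose'][:3,3]
    return im,d,P
def cyl(im,P,box,x0=.525,xs=.025):
    from scipy.optimize import least_squares
    u0,u1,v0,v1=box;Q=P[v0:v1,u0:u1].reshape(-1,3);C=im[v0:v1,u0:u1].reshape(-1,3).astype(int)
    Q=Q[(Q[:,2]>.035)&(Q[:,2]<.08)&(C.min(1)>100)];w=Q[np.abs(Q[:,0]-x0)<xs]
    f=lambda p:np.hypot((w[:,1]-p[0]-p[1]*(w[:,0]-x0))*np.cos(np.arctan(p[1])),w[:,2]-p[2])-.012
    r=least_squares(f,[-.30,.07,.046],loss='soft_l1',f_scale=.002)
    print(len(w),r.x,np.degrees(np.arctan(r.x[1])),'x ends',np.percentile(Q[:,0],[0,1,99,100]))
E
python3 - <<'E'
from h import *
im,d,P=loadw('wrist0.npz')
cyl(im,P,(290,345,130,280))
Q=P[100:280,180:360].reshape(-1,3);C=im[100:280,180:360].reshape(-1,3).astype(int)
m=(C[:,1]>C[:,0]+25)&(Q[:,2]<.03)
print(cv2.minAreaRect((Q[m][:,:2]*1000).astype(np.float32)),np.median(Q[m][:,2]))
E
```

```text
1971 [-0.30111536  0.06467467  0.04504102] 3.7004318289701597 x ends [0.47756102 0.47955977 0.57790563 0.57889211]
((523.5089721679688, -259.9490051269531), (143.86241149902344, 133.5456085205078), 3.981067180633545) 0.00930136686389288
```

```bash
python3 -m jog '[[[-0.3,-0.4,1.5],[0,0,0],6],[[-0.6,-0.8,3.5],[0,0,-0.005],6],[[-0.6,-0.8,5.5],[0,0,-0.005],6],[[-0.6,-0.8,7],[0,0,-0.005],6],[[-0.6,-0.8,7],[0,0,-0.005],6]]'
python3 -m jog '[[[0,0,0],[0,0,0],6],[[0,0,0],[0,0,0],6],[[0,0,0],[0,0,0],6],[[0,0,0],[0,0,0],6],[[0,0,0],[0,0,0],6]]'
python3 - <<'E'
from h import *
from workcell import ctrl
s=ctrl.sense()
print(s['tcp_pos'],delta([.527,-.3005,.051],93.9,s))
E
```

```text
clock: 2.23
tcp_pos: [0.5254, -0.298, 0.1081]
ee_rot: [0.734, -0.679, -0.003, 0.001]
force: [-0.8, -0.5, -0.5]
finger_gap: 0.06
clock: 2.65
tcp_pos: [0.528, -0.2991, 0.112]
ee_rot: [0.734, -0.679, 0.001, -0.0]
force: [0.5, 0.0, 0.2]
finger_gap: 0.06
[ 0.52799111 -0.29912542  0.11200477] (array([0.12, 0.12, 6.1 ]), array([-0.001, -0.001,  0.01 ]))
```

```bash
python3 -m jog '[[[0.1,0.1,1.5],[0,0,0.005],6],[[0.1,0.1,3],[0,0,0.01],6],[[0.1,0.1,4.5],[0,0,0.01],6],[[0.1,0.1,5.6],[0,0,0.01],6],[[0.1,0.1,6.1],[0,0,0.01],6]]'
python3 -m jog '[[[0,0,0],[0,0,0],6],[[0,0,0],[0,0,0],6],[[0,0,0],[0,0,0],6],[[0,0,0],[0,0,0],6],[[0,0,0],[0,0,0],6]]'
python3 - <<'E'
from h import *
from workcell import ctrl,grab_frame
s=ctrl.sense()
print(s['tcp_pos'],delta([.527,-.3005,.051],93.9,s))
im,d=grab_frame('wrist');cv2.imwrite('pics/wrist1.png',im[:,:,::-1])
im,d=grab_frame('side');cv2.imwrite('pics/side1.png',cv2.resize(im[110:230,320:480,::-1],None,fx=5,fy=5))
E
```

```text
clock: 3.07
tcp_pos: [0.5259, -0.2995, 0.0488]
ee_rot: [0.731, -0.683, -0.001, 0.0]
force: [-0.5, -0.1, 0.2]
finger_gap: 0.0597
clock: 3.48
tcp_pos: [0.527, -0.3002, 0.0508]
ee_rot: [0.731, -0.683, 0.001, -0.0]
force: [0.5, -0.5, -0.5]
finger_gap: 0.0602
[ 0.52703874 -0.300159    0.05081114] (array([ 0.03,  0.01, -0.02]), array([-0.001, -0.001, -0.   ]))
```

View pics/wrist1.png

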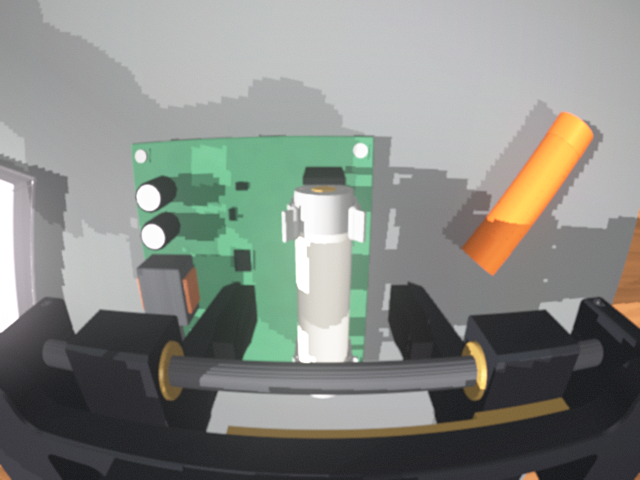

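View pics/side1.png

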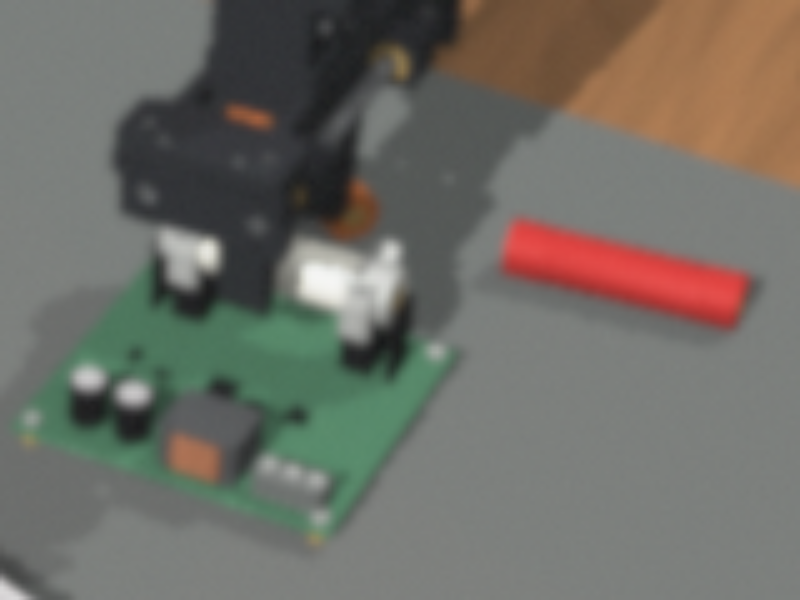

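The fuse, centred at about (323,290) in the wrist view, lies midway between the fingers at (235,320) and (408,320). The side view shows the fingers between the two clips. Closing now.

```bash
for i in 1; do python3 -m jog '[[[0,0,0],[0,0,0],3],[[0,0,0],[0,0,0],2],[[0,0,0],[0,0,0],1],[[0,0,0],[0,0,0],1],[[0,0,0],[0,0,0],1]]'; done
python3 -m jog '[[[0,0,0],[0,0,0],1],[[0,0,0],[0,0,0],1],[[0,0,0],[0,0,0],1],[[0,0,0],[0,0,0],1],[[0,0,0],[0,0,0],1]]'
```

```text
clock: 4.0
tcp_pos: [0.5266, -0.2999, 0.0501]
ee_rot: [0.731, -0.683, -0.0, 0.0]
force: [-0.3, 0.5, -0.6]
finger_gap: 0.0288
clock: 4.42
tcp_pos: [0.5266, -0.3002, 0.0502]
ee_rot: [0.731, -0.683, 0.0, 0.0]
force: [-0.7, -1.6, 0.6]
finger_gap: 0.0214
```

```bash
python3 -m jog '[[[0,0,-0.1],[0,0,0],1],[[0,0,-0.2],[0,0,0],1],[[0,0,-0.3],[0,0,0],1],[[0,0,-0.4],[0,0,0],1],[[0,0,-0.5],[0,0,0],1]]'
```

```text
clock: 4.83
tcp_pos: [0.5257, -0.3001, 0.0543]
ee_rot: [0.731, -0.683, -0.001, 0.0]
force: [1.8, -3.6, -13.2]
finger_gap: 0.0215
```

```bash
python3 -m jog '[[[0,0,-0.2],[0,0,0],1],[[0,0,-0.4],[0,0,0],1],[[0,0,-0.6],[0,0,0],1],[[0,0,-0.8],[0,0,0],1],[[0,0,-1],[0,0,0],1]]'
python3 - <<'E'
from h import *
from workcell import ctrl,grab_frame
im,d=grab_frame('wrist');cv2.imwrite('pics/wrist2.png',im[:,:,::-1])
E
```

```text
clock: 5.25
tcp_pos: [0.5273, -0.3, 0.0663]
ee_rot: [0.731, -0.683, 0.001, -0.0]
force: [-0.0, -0.8, -1.1]
finger_gap: 0.0213
```

View pics/wrist2.png

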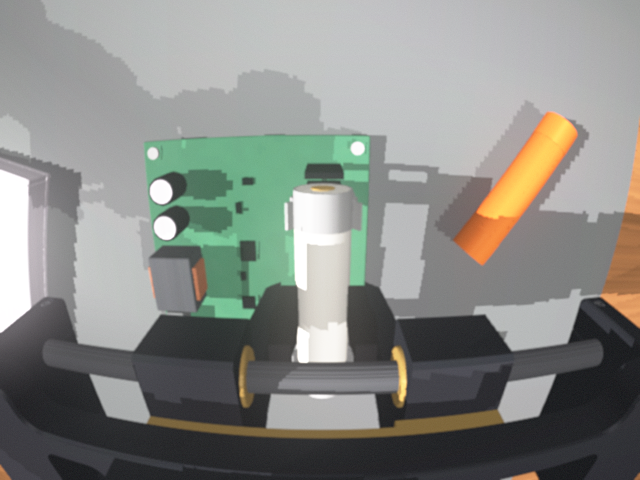

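The fuse is still gripped and hasn't moved in the gripper (end cap at (323,208)), while the board has dropped away below. The snap force is gone, so I'll lift further.

```bash
python3 -m jog '[[[0,0,-1],[0,0,0],1],[[0,0,-2.5],[0,0,0],1],[[0,0,-4],[0,0,0],1],[[0,0,-5.5],[0,0,0],1],[[0,0,-6.5],[0,0,0],1]]'
python3 -m jog '[[[0,0,-0.5],[0,0,0],1],[[0,0,-0.5],[0,0,0],1],[[0,0,-0.5],[0,0,0],1],[[0,0,-0.5],[0,0,0],1],[[0,0,-0.5],[0,0,0],1]]'
python3 - <<'E'
from h import *
from workcell import ctrl,grab_frame,camera_params
s=ctrl.sense();print(s['tcp_pos'])
p=camera_params('wrist');im,d=grab_frame('wrist');cv2.imwrite('pics/wrist3.png',im[:,:,::-1])
np.savez('wrist3.npz',im=im,d=d,pose=p['pose'],k=[p['fx'],p['fy'],p['cx'],p['cy']])
im,d,P=loadw('wrist3.npz')
# tray rim from wrist
Q=P[100:420,0:200].reshape(-1,3);m=(Q[:,2]>.014)&(Q[:,2]<.035)&(Q[:,1]>-.14)&(Q[:,1]<.12)&(Q[:,0]>.35)&(Q[:,0]<.65)
print(m.sum(),cv2.minAreaRect((Q[m][:,:2]*1000).astype(np.float32)))
# tray pixel check in top view: rim corners at z=.024
z=np.load('top0.npz');im0,d0,P0=load('top0.npz')
Q=P0[195:320,250:360].reshape(-1,3);m=(Q[:,2]>.017)&(Q[:,2]<.03)
r=cv2.minAreaRect((Q[m][:,:2]*1000).astype(np.float32));print(r,cv2.boxPoints(r))
im1,d1,P1=load('side0.npz');Q=P1[210:325,240:390].reshape(-1,3);m=(Q[:,2]>.017)&(Q[:,2]<.03)
r=cv2.minAreaRect((Q[m][:,:2]*1000).astype(np.float32));print(r)
E
```

```text
clock: 5.72
tcp_pos: [0.528, -0.2993, 0.1327]
ee_rot: [0.731, -0.682, 0.001, -0.001]
force: [-0.2, -0.2, -0.7]
finger_gap: 0.0214
clock: 6.13
tcp_pos: [0.5261, -0.2996, 0.1342]
ee_rot: [0.731, -0.683, -0.001, 0.0]
force: [0.3, -0.1, -1.7]
finger_gap: 0.0217
[ 0.52605758 -0.29955209  0.13420928]
2309 ((497.1561279296875, -29.396873474121094), (123.01424407958984, 180.740478515625), 76.14661407470703)
((496.71417236328125, -16.50244140625), (140.45037841796875, 181.20025634765625), 76.26203918457031) [[ 392.02872   -63.202747]
 [ 568.0452   -106.23451 ]
 [ 601.39966    30.197865]
 [ 425.38312    73.22963 ]]
((485.15740966796875, -75.31727600097656), (260.93096923828125, 182.8265838623047), 76.31671142578125)
```

View pics/wrist3.png

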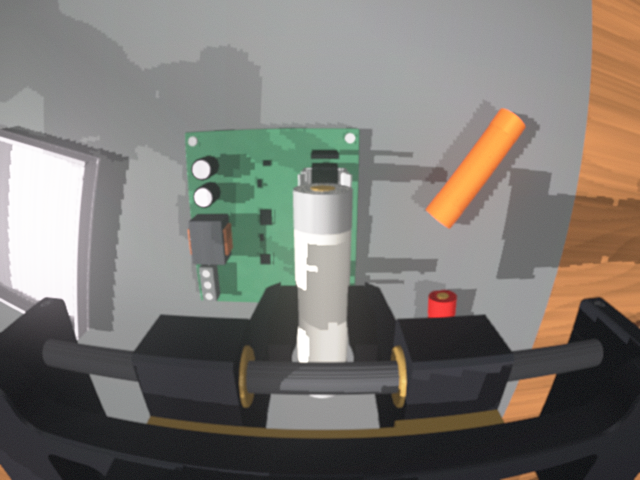

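```bash
python3 - <<'E'
from h import *
from scipy.optimize import least_squares
im,d,P=loadw('wrist3.npz')
Q=P[190:345,285:360].reshape(-1,3);m=(Q[:,2]>.09)&(Q[:,2]<.165)&(Q[:,0]>.54)&(Q[:,0]<.58)
w=Q[m]
f=lambda p:np.hypot((w[:,1]-p[0]-p[1]*(w[:,0]-.526)),w[:,2]-p[2]-p[3]*(w[:,0]-.526))-.012
r=least_squares(f,[-.30,.07,.13,0],loss='soft_l1',f_scale=.002);print(len(w),r.x,w.max(0),w.min(0))
from workcell import ctrl
s=ctrl.sense();print(s['tcp_pos'],delta([.4967,-.0165,.13],76.3,s))
E
```

```text
5244 [-0.29981198  0.06691564  0.12892727  0.00496606] [ 0.57843882 -0.28465282  0.14333947] [ 0.54002403 -0.31052519  0.1281483 ]
[ 0.52612924 -0.29961449  0.13426475] (array([-28.45,   1.02,   0.45]), array([0.001, 0.001, 0.307]))
```

```bash
python3 -m jog '[[[-2,0,0],[0,0,0.02],1],[[-5,0.1,0],[0,0,0.05],1],[[-8,0.2,0],[0,0,0.08],1],[[-11,0.3,0],[0,0,0.12],1],[[-14,0.5,0],[0,0,0.15],1]]'
python3 - <<'E'
from h import *
from workcell import ctrl
s=ctrl.sense();print(delta([.4967,-.0165,.13],76.3,s))
E
```

```text
clock: 6.6
tcp_pos: [0.5117, -0.1592, 0.1347]
ee_rot: [-0.677, 0.736, 0.0, -0.0]
force: [0.5, 0.2, -0.9]
finger_gap: 0.0215
(array([-14.09,   2.7 ,   0.47]), array([0.001, 0.   , 0.155]))
```

```bash
python3 -m jog '[[[-3,0.6,0],[0,0,0.03],1],[[-6,1.2,0],[0,0,0.06],1],[[-9,1.7,0],[0,0,0.1],1],[[-12,2.3,0],[0,0,0.13],1],[[-14,2.7,0],[0,0,0.155],1]]'
python3 -m jog '[[[0,0,0],[0,0,0],1],[[0,0,0],[0,0,0],1],[[0,0,0],[0,0,0],1],[[0,0,0],[0,0,0],1],[[0,0,0],[0,0,0],1]]'
python3 - <<'E'
from h import *
from workcell import ctrl,grab_frame
s=ctrl.sense();print(s['tcp_pos'],delta([.4967,-.0165,.035],76.3,s))
im,d=grab_frame('wrist');cv2.imwrite('pics/wrist4.png',im[:,:,::-1])
im,d=grab_frame('side');cv2.imwrite('pics/side4.png',im[:,:,::-1])
E
```

```text
clock: 7.02
tcp_pos: [0.496, -0.0155, 0.1348]
ee_rot: [-0.619, 0.785, 0.001, -0.0]
force: [0.1, -0.2, -1.0]
finger_gap: 0.0212
clock: 7.43
tcp_pos: [0.4968, -0.0203, 0.135]
ee_rot: [-0.618, 0.786, -0.0, -0.0]
force: [0.1, 0.2, -0.7]
finger_gap: 0.0214
[ 0.49678817 -0.02027105  0.1350021 ] (array([-0.37,  0.1 , 10.  ]), array([ 0., -0., -0.]))
```

View pics/wrist4.png

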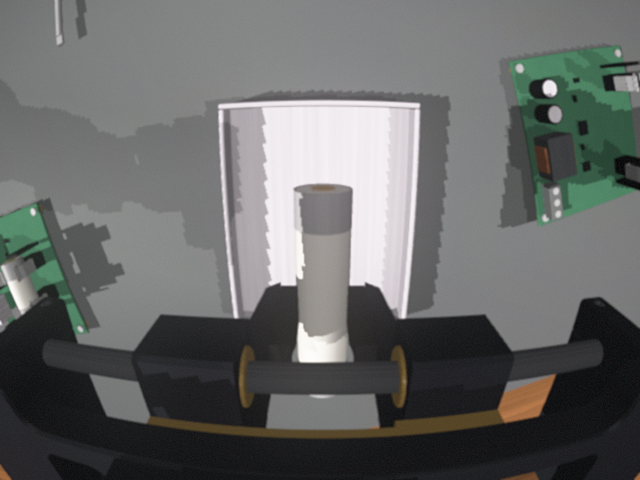

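View pics/side4.png

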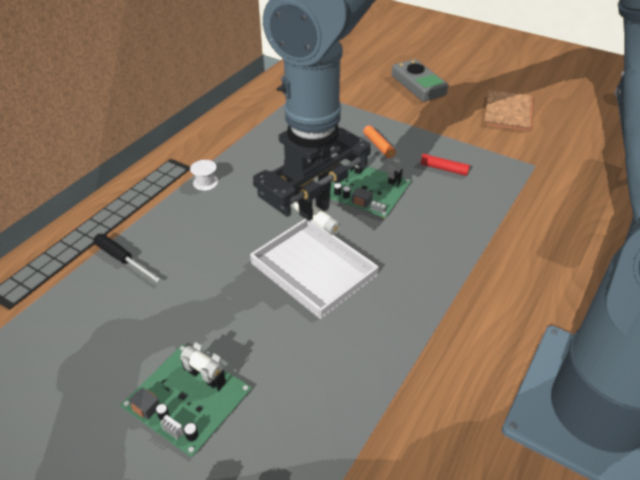

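The fuse, (323,190) to (323,390) in the wrist view, is level and lined up with the tray, whose walls run along columns 225 and 415. Lowering now.

```bash
python3 -m jog '[[[-0.1,0,1.5],[0,0,0],1],[[-0.3,0.1,3.5],[0,0,0],1],[[-0.3,0.1,5.5],[0,0,0],1],[[-0.3,0.1,7.5],[0,0,0],1],[[-0.3,0.1,8.8],[0,0,0],1]]'
python3 -m jog '[[[0,0,0],[0,0,0],1],[[0,0,0],[0,0,0],1],[[0,0,0.3],[0,0,0],1],[[0,0,0.5],[0,0,0],1],[[0,0,0.7],[0,0,0],1]]'
python3 -m jog '[[[0,0,0.1],[0,0,0],1],[[0,0,0.2],[0,0,0],1],[[0,0,0.2],[0,0,0],1],[[0,0,0.2],[0,0,0],1],[[0,0,0.2],[0,0,0],1]]'
python3 -c "
from workcell import grab_frame
import cv2
im,d=grab_frame('side');cv2.imwrite('pics/side5.png',cv2.resize(im[170:330,230:430,::-1],None,fx=4,fy=3.75))"
```

```text
clock: 7.95
tcp_pos: [0.4958, -0.0161, 0.0455]
ee_rot: [-0.618, 0.786, 0.0, -0.001]
force: [-0.2, 0.9, -1.7]
finger_gap: 0.0213
clock: 8.37
tcp_pos: [0.4971, -0.0157, 0.0407]
ee_rot: [-0.618, 0.786, -0.0, 0.001]
force: [-0.3, 0.8, -0.9]
finger_gap: 0.0216
clock: 8.78
tcp_pos: [0.4965, -0.0157, 0.0382]
ee_rot: [-0.618, 0.786, -0.0, 0.0]
force: [-0.2, 0.7, -0.7]
finger_gap: 0.0215
```

View pics/side5.png

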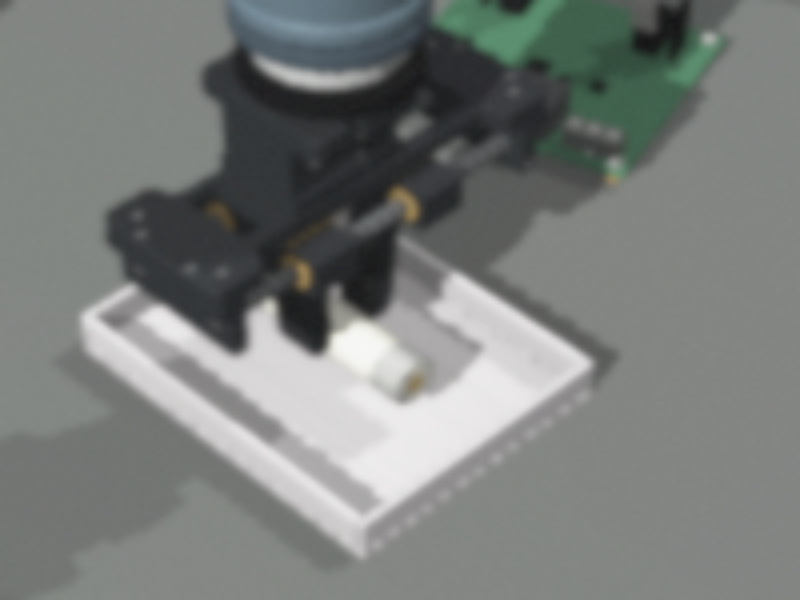

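```bash
python3 -m jog '[[[0,0,0.1],[0,0,0],1],[[0,0,0.2],[0,0,0],1],[[0,0,0.3],[0,0,0],1],[[0,0,0.4],[0,0,0],1],[[0,0,0.4],[0,0,0],1]]'
python3 -m jog '[[[0,0,0.1],[0,0,0],1],[[0,0,0.2],[0,0,0],1],[[0,0,0.2],[0,0,0],1],[[0,0,0.2],[0,0,0],1],[[0,0,0.2],[0,0,0],1]]'
```

```text
clock: 9.25
tcp_pos: [0.4963, -0.0157, 0.0339]
ee_rot: [-0.618, 0.786, 0.0, -0.0]
force: [-1.0, 0.3, -0.9]
finger_gap: 0.0218
clock: 9.67
tcp_pos: [0.4965, -0.0157, 0.0321]
ee_rot: [-0.618, 0.786, 0.0, -0.0]
force: [0.5, -0.2, -1.4]
finger_gap: 0.0219
```

```bash
python3 -m jog '[[[0,0,0],[0,0,0],2.3],[[0,0,0],[0,0,0],2.5],[[0,0,0],[0,0,0],2.7],[[0,0,0],[0,0,0],2.9],[[0,0,0],[0,0,0],3.1]]'
python3 -m jog '[[[0,0,0],[0,0,0],3.3],[[0,0,0],[0,0,0],3.6],[[0,0,0],[0,0,0],3.8],[[0,0,0],[0,0,0],4],[[0,0,0],[0,0,0],4]]'
python3 -c "
from workcell import grab_frame
import cv2
im,d=grab_frame('side');cv2.imwrite('pics/side6.png',cv2.resize(im[170:330,230:430,::-1],None,fx=4,fy=3.75))"
```

```text
clock: 10.08
tcp_pos: [0.4966, -0.0157, 0.0322]
ee_rot: [-0.618, 0.786, -0.0, 0.0]
force: [0.1, 0.4, -0.2]
finger_gap: 0.0306
clock: 10.5
tcp_pos: [0.4965, -0.0157, 0.0321]
ee_rot: [-0.618, 0.786, 0.0, -0.0]
force: [-0.3, 0.7, 0.5]
finger_gap: 0.0401
```

View pics/side6.png

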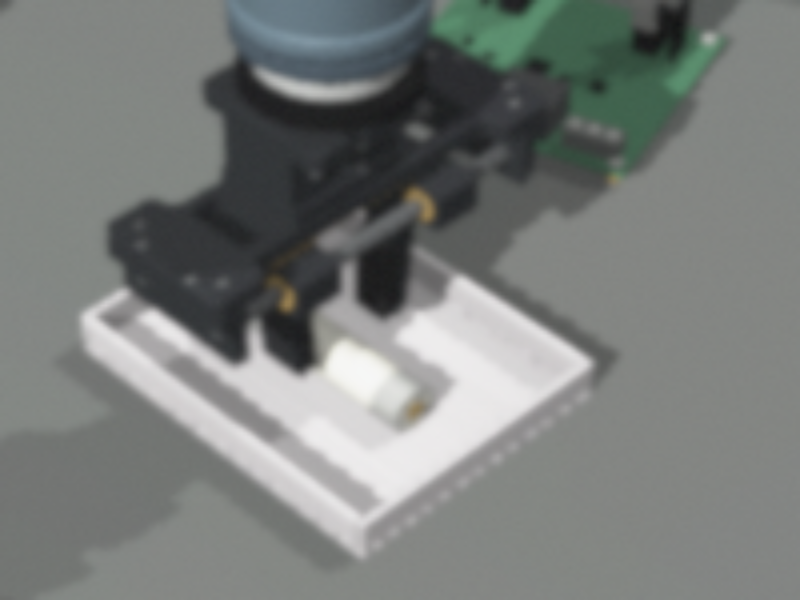

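The fuse has come down onto the tray floor at about (370,375) in the crop, between the open fingers. Opening a little more and backing straight up.

```bash
python3 -m jog '[[[0,0,0],[0,0,0],4.6],[[0,0,0],[0,0,0],5],[[0,0,-0.5],[0,0,0],5],[[0,0,-1.5],[0,0,0],5],[[0,0,-3],[0,0,0],5]]'
python3 -m jog '[[[0,0,-2],[0,0,0],5],[[0,0,-4.5],[0,0,0],5],[[0,0,-7],[0,0,0],5],[[0,0,-9.5],[0,0,0],5],[[0,0,-11],[0,0,0],5]]'
python3 -m jog '[[[0,0,0],[0,0,0],5],[[0,0,0],[0,0,0],5],[[0,0,0],[0,0,0],5],[[0,0,0],[0,0,0],5],[[0,0,0],[0,0,0],5]]'
python3 - <<'E'
from h import *
from workcell import ctrl,grab_frame,camera_params
p=camera_params('wrist');im,d=grab_frame('wrist');cv2.imwrite('pics/wrist7.png',im[:,:,::-1])
np.savez('wrist7.npz',im=im,d=d,pose=p['pose'],k=[p['fx'],p['fy'],p['cx'],p['cy']])
for n in('side','top'):
    p=camera_params(n);im,d=grab_frame(n);np.savez(n+'7.npz',im=im,d=d,pose=p['pose'],k=[p['fx'],p['fy'],p['cx'],p['cy']])
    cv2.imwrite(f'pics/{n}7.png',im[:,:,::-1])
im,d,P=loadw('wrist7.npz')
a=np.radians(-13.7);X=np.array([np.cos(a),np.sin(a)]);Y=np.array([-X[1],X[0]])
L=np.stack([(P[...,:2]-[.4967,-.0165])@X,(P[...,:2]-[.4967,-.0165])@Y,P[...,2]],-1)
m=(np.abs(L[...,0])<.08)&(np.abs(L[...,1])<.06)&(L[...,2]>.013)&(L[...,2]<.05);m[290:]=0
Q=L[m];print(len(Q),Q.min(0),Q.max(0),np.median(Q,0))
t=m&(L[...,2]>.02);T=L[t];c=np.polyfit(T[:,0],T[:,2],1);print('slope deg',np.degrees(np.arctan(c[0])))
i0,_,P0=load('top0.npz');i7,_,P7=load('top7.npz')
print('short diff',np.abs(i0[215:285,115:205].astype(int)-i7[215:285,115:205]).mean())
def f(i,P):
    q=P[215:275,155:185].reshape(-1,3);k=(q[:,2]>.046)&(q[:,2]<.075);return q[k].mean(0)
print(f(i0,P0),f(i7,P7))
E
```

```text
clock: 10.97
tcp_pos: [0.4957, -0.0157, 0.0623]
ee_rot: [-0.619, 0.786, 0.001, -0.001]
force: [-0.4, -0.3, -0.1]
finger_gap: 0.05
clock: 11.38
tcp_pos: [0.4975, -0.0157, 0.1755]
ee_rot: [-0.618, 0.786, -0.001, 0.002]
force: [-0.1, -0.0, -0.5]
finger_gap: 0.0506
clock: 11.8
tcp_pos: [0.4957, -0.0157, 0.1711]
ee_rot: [-0.619, 0.786, 0.001, -0.001]
force: [0.1, -0.3, -0.2]
finger_gap: 0.0501
3443 [-0.04949892 -0.01207019  0.01311239] [0.05126416 0.01253368 0.02937691] [0.00490478 0.00037987 0.02557481]
slope deg -0.01658065043267217
short diff 7.880634920634921
[0.50974089 0.26120687 0.05617269] [0.50985864 0.26125428 0.05618392]
```

View pics/wrist7.png

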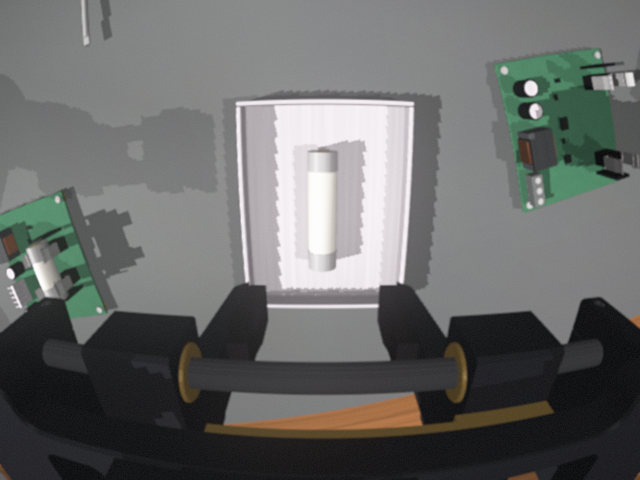

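View pics/side7.png

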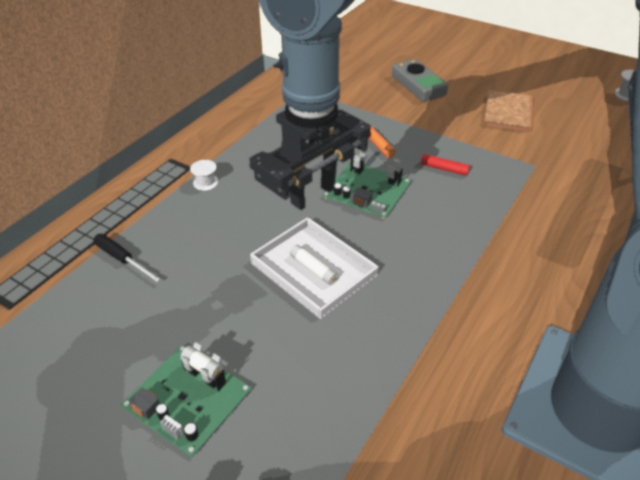

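The fuse lies flat in the middle of the tray, at (322,210) in the wrist view and (315,263) in the side view. The arm is clear and the short fuse is still in its clips at (200,362) in the side view. Handing in.

```bash
python3 -c "
from workcell import workorder
print(workorder.job_done())"
```

```text
the job is handed in; nothing more can be done
None
```

The long fuse is out of its clips and lying flat on the tray floor, and I've handed the job in (no verdict is reported). I gripped it by its bare middle, pulled it straight up against about 13 N, turned it in line with the tray and lowered it in. I let go with the fingertips about 3 mm above the floor; that left the fuse a drop of about 10 mm, because the tips reach below it.

**Last checks, at 11.8 s on the clock:**
- **Long fuse:** its centre is within about 1 mm of the tray centre, it is level to about 0.02° and its top is about 29 mm above the bench.
- **Short fuse:** it moved less than 0.2 mm by the top camera. The picture around it did change (mean pixel difference 7.9). I put that down to the arm's shadow, but did not check.
- **Robot:** open and clear of everything, with the TCP at 171 mm.

**Readings that disagreed:**
- **Finger gap:** it read 21.5 mm on the 24 mm fuse, but the grip held.
- **Fuse position on its board:** I measured it about 40 mm from the board centre where the description gives 30 mm, and went by the camera measurement.
- **Tray fits:** one side-view fit and the wrist-view fit gave wrong tray outlines, so I used the top-view fit, which matched the stated size.

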